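# Zero the kitchen scale with the jug on it

### The job

The white jug is standing on the kitchen scale, ready for something to be measured into it. With closed fingertips press the scale's round ON key, then the square UNITS key, and last the long TARE key so that it zeroes with the jug in place: each one squarely and fully down, and let it come back up before the next. Leave the fourth key alone, do not touch the jug, which would spoil the zero, do not lift or shove the scale, and leave everything else on the board as it is.

Things in the scene. Friction and masses are not known exactly. Their poses are not given: they have to be found in the camera images.
- scale: loose kitchen scale, 250 mm deep (x), 220 wide (y), 34 high, 0.95 kg, white plastic. Origin: centre of underside, z up; key side (front) -x, left side +y, facing the robot within 0.4 rad. Steel weighing plate x = -29 to +121 mm, top z = 34. Front deck, top z = 27 mm: display 86 x 30 mm at x = -57, in front of it a row of four grey keys at x = -100 mm, 50 mm apart
- jug: white ceramic jug, 145 mm high, belly 106 mm across, 0.55 kg, standing on the weighing plate; its wall is at least 70 mm behind the line of key centres. Origin: centre of its underside, z up; handle on its +x side (reaching 89 mm), pouring lip at -x. The handle points away from the keys or to a side
- key_on_top (a point): ON key: round, 22 mm across, with a small power mark (ring and stroke); at the right end of the row as the robot sees it (scale frame x = -100, y = -75 mm). Point: the centre of the key's top face, 33 mm above the scale's underside, 6 mm above the deck; it moves with the key
- key_light_top (a point): display-light key, NOT to be pressed: narrow upright bar, 21 mm front to back and 10 mm wide; second from the right (scale frame x = -100, y = -25 mm). Point: the centre of the key's top face, 33 mm above the scale's underside, 6 mm above the deck; it moves with the key
- key_units_top (a point): UNITS key: square, 17 x 17 mm; second from the left (scale frame x = -100, y = +25 mm). Point: the centre of the key's top face, 33 mm above the scale's underside, 6 mm above the deck; it moves with the key
- key_tare_top (a point): TARE key: long bar, 38 mm left to right and 15 mm front to back; at the left end (scale frame x = -100, y = +75 mm). Point: the centre of the key's top face, 33 mm above the scale's underside, 6 mm above the deck; it moves with the key
- key_on (a joint): round ON key, travel (m): 0 = up, 0.0035 = fully down. Straight down against a spring: starts to move at about 2 N, fully down at 5 N; springs back when let go
- key_light (a joint): narrow display-light key, travel (m): 0 = up, 0.0035 = fully down. Straight down against a spring: starts to move at about 2 N, fully down at 5 N; springs back when let go
- key_units (a joint): square UNITS key, travel (m): 0 = up, 0.0035 = fully down. Straight down against a spring: starts to move at about 2 N, fully down at 5 N; springs back when let go
- key_tare (a joint): long TARE key, travel (m): 0 = up, 0.0035 = fully down. Straight down against a spring: starts to move at about 2 N, fully down at 5 N; springs back when let go
- colander: bystander: stainless steel colander, 206 mm across the rim, 264 mm over its handles (on its y axis), 105 mm high. Origin: centre of its underside
- clip: bystander: blue plastic spring clip lying on the board in front of the scale, 80 mm long (x), 33 mm wide, 20 mm high. Origin: centre of its underside
- organiser: bystander: seven-day pill organiser with flaps shut, 215 mm long (x), 40 mm wide, 22 mm high, lying along the left side of the scale. Origin: centre of its underside
- spatula: bystander: flat wooden spatula, 300 mm long (x, blade at +x), 56 mm wide at the blade, 7 mm high, lying along the right side of the scale. Origin: on its underside, near the middle of its length
- jar: bystander: jar with a lid, 86 mm across, 150 mm high. Origin: centre of its underside
- can: bystander: food can, 74 mm across, 110 mm high. Origin: centre of its underside
- cup: bystander: earthenware mug, 84 mm across, 90 mm high, handle at +y. Origin: centre of its underside

How it is judged:
On the way, in this order (a step that is already met when the one before it is completed fails the run):
1. the round ON key is fully down under the closed fingertips, the other keys up (value of joint key_on above 0.0028 m and contact force between the fingers and scale above 1 N and horizontal distance between the grasp point and key_on_top below 0.03 m and value of joint each of key_light, key_units, key_tare below 0.001 m), for 0.05 s.
2. then the square UNITS key is fully down under the fingertips, the other keys up (value of joint key_units above 0.0028 m and contact force between the fingers and scale above 1 N and horizontal distance between the grasp point and key_units_top below 0.03 m and value of joint each of key_on, key_light, key_tare below 0.001 m), for 0.05 s.
3. last the long TARE key is fully down under the fingertips, the other keys up (value of joint key_tare above 0.0028 m and contact force between the fingers and scale above 1 N and horizontal distance between the grasp point and key_tare_top below 0.03 m and value of joint each of key_on, key_light, key_units below 0.001 m), for 0.05 s.
At the end, for the whole second after the job is handed in: All four keys are up again (within 1 mm); the scale is flat on the board, at rest, within 30 mm of where it began; the jug stands upright and at rest on the middle of the weighing plate; every other loose thing is within 30 mm of where it began (value of joint each of key_on, key_light, key_units, key_tare below 0.001 m and distance of each of scale, colander, clip, organiser, spatula, jar, can, cup from where it was at the start of the episode below 0.03 m and height (world z) of scale below 0.008 m and linear speed of each of scale, jug below 0.01 m/s and angle between jug's own z axis and vertical below 0.1 rad and x of jug in the frame of scale between 0.015 and 0.075 m and y of jug in the frame of scale between -0.05 and 0.05 m and z of jug in the frame of scale below 0.042 m); the robot touches nothing.
It fails at once if the display-light key was pressed (more than 1.8 mm) (value of joint key_light above 0.0018 m).
It fails at once if two keys were down together (value of joint each of key_on, key_light above 0.0015 m or value of joint each of key_on, key_units above 0.0015 m or value of joint each of key_on, key_tare above 0.0015 m or value of joint each of key_light, key_units above 0.0015 m or value of joint each of key_light, key_tare above 0.0015 m or value of joint each of key_units, key_tare above 0.0015 m).
It fails at once if the scale was lifted, tipped or shoved (height (world z) of scale above 0.012 m or distance of scale from where it was at the start of the episode above 0.03 m or angle between scale's own z axis and vertical above 0.12 rad).
It fails at once if the robot touched the jug, or the jug was lifted, tipped or shifted (contact force between any of the fingers, the arm and jug above 0.5 N or z of jug in the frame of scale above 0.046 m or angle between jug's own z axis and vertical above 0.25 rad or distance of jug from where it was at the start of the episode above 0.03 m).
It fails at once if another thing was moved or lifted (distance of any of colander, clip, organiser, spatula, jar, can, cup from where it was at the start of the episode above 0.03 m).
It also fails if it takes over 42 s, if anything falls off the work surface, if the arm or the gripper's body presses on something with over 40 N, if the wrist force passes 120 N, or if a joint passes its speed limit or range.

### The arm

A 6-joint arm with a two-finger parallel gripper is mounted at the origin on the work surface. World frame = base frame: x ahead of the robot, y to its left, z up, the work surface at z = 0. Lengths are in m, angles in rad, forces in N, time in s.
With the tool pointing down it reaches from about 0.25 to 0.8 m from the base axis. Payload 3.9 kg.
Tool frame: the origin (TCP) lies on the centre line of the jaws, within the pads' length; the fingertips stand 17 mm ahead of it and the grasp point (between the pads) lies 2 mm behind it; z points along the fingers, y is the line along which they close (so a half turn about z gives the same grasp; the last joint's range is limited). The gripper opens to 85 mm and grips with 20 to 120 N. Pads are 22 mm wide; open, the fingers measure 114 mm over their backs; the gripper's body (76 mm by 85 mm) begins 54 mm behind the grasp point. The pads swing forward as they close: fully open they stand 13 mm farther back than shut.
Start: joints at [1.319, 0.26, -0.138, 1.173, 0, 1.571], TCP at [0.131, 0.508, 0.248] pointing down, gripper open.
Joint ranges: [-2.78, 2.78], [-0.83, 1.72], [-1.28, 1.37], [-1.9, 2.12], [-1.57, 1.48], [-3.14, 3.14]. Speed limits (rad/s): [2.57, 2.57, 3.14, 3.14, 3.14, 3.14].

### API

Orientations are given as a unit quaternion [x, y, z, w].
In Python, from station import get_state, get_image, camera_model, close_job gives the robot as it stands.
- The arm moves only by the tool servo_tool, never from a script. Its argument "plan" is text: rows parted by semicolons, each of 4 numbers parted by spaces: the shift along the tool's x, y, z normalised to -1 to 1, where 1 is 0.25 m, then the turn about the tool's z normalised to -1 to 1, where 1 is 90 degrees. In form: tx ty tz turn; .... A call has exactly 5 rows; each row shifts and turns the commanded pose from where the row before left it, along the tool's axes as they then stand; what a row does not reach is not made up. A row lasts 1/8 s, in which the tool goes at most 62.5 mm and 10.7 degrees, less where a joint would pass 70% of its speed; a pose out of reach is approached as far as the arm can. A call with a number of a shift or a turn outside -1 to 1 is refused whole. A call with a gripper value outside its range is refused whole. "hand" is the opening, from 0 (shut) to 1 (fully open), set as the call begins (left out, the last holds). The fingers move at their own pace and stop on an object; "newtons" is the grip in N (left out, the last holds). Time passes only in rows, so rows that do not move let the fingers close, or fill a call up. It gives the time, the measured TCP pose, the force, the opening and the grip force at its end, in the units of the state.
- get_state(): the state, without advancing time (a new reading comes with each control period).
- get_image(name): name is "side" or "top" or "wrist"; returns the picture (480x640x3 uint8, red, green, blue); there is no depth.
- camera_model(name): a dict with "fx", "fy", "cx", "cy" (pixels), "dist" ([k1, k2, p1, p2, k3] as OpenCV has them; the pictures are not rectified), "world_from_camera" (4x4, takes a point from camera to world coordinates); the wrist camera has in their place "T_tool_cam" (4x4, takes a point from camera to tool coordinates, whose origin is the TCP and whose axes are the flange's). Camera axes: x right, y down, z forward; pixel columns grow to the right and rows downward; lengths in m; the calibration is good to about 2 mm. A picture is of the moment at which its call begins: read the wrist's pose just before it. camera_model takes no time and is no camera call.
- close_job(): hands the job in; it is judged then, once.
The state is a dict: "time": time; "joint_positions": joint angles; "dq": joint speeds; "joint_torque": joint torques, N m; "ee_pos": TCP position; "tcp_rot": TCP orientation; "force": force on the tool from outside, world axes, zero at the start; "wrist_torque": the same for the moment, N m; "opening": opening from 0.0 (shut) to 1.0 (fully open); "gripper_force": force on a finger pad.
Only numpy, scipy, OpenCV 4.12 (cv2) and the standard library are available. Lean on these libraries where they do the work, as an engineer would, in place of code of your own. Each camera call takes 0.05 s, during which the arm holds its last target. There are 200 camera calls.

## Working session

There is one attempt and no reset: what is moved stays moved. The work goes in short steps, Python scripts to look and compute and a tool call to move; the robot and the scene stay as the last step left them, time stands still between calls to the robot, and variables do not carry over. Pictures are saved under pics/ and viewed, at most 10 in all, crops included, and the job is handed in when it is done.

Besides the shell and the picture viewer there is one more tool, called after "Call:" as name(argument=value, ...), one argument or row to a line, values as JSON. servo_tool: Moves the arm, as the interface text tells. Scaled input: -1 to 1 covers 0.25 m each way for a shift and 90 degrees each way for a turn. Its arguments: {"type":"object","properties":{"plan":{"type":"string"},"hand":{"type":"number"},"newtons":{"type":"number"}},"required":["plan"]}

```bash
mkdir -p pics; python3 - <<'E'
from station import *
import cv2
s=get_state();print(s)
for n in("top","side"):
    cv2.imwrite(f"pics/{n}0.png",get_image(n)[:,:,::-1]);print(n,camera_model(n))
print(camera_model("wrist"))
E
```

```text
{'time': 0.0, 'joint_positions': array([ 1.31901681e+00,  2.60710969e-01, -1.39391885e-01,  1.17273396e+00,
        2.76667710e-05,  1.57082742e+00]), 'dq': array([ 0.00023918,  0.00228697,  0.00082755, -0.0019406 , -0.00075943,
       -0.00231458]), 'joint_torque': array([ 4.88786372e-04, -4.05680358e+01,  2.53920686e+01,  1.87236612e-02,
        1.53668211e-04,  3.10971537e-06]), 'ee_pos': array([0.13061641, 0.50779788, 0.24744214]), 'tcp_rot': array([ 1.25572874e-01,  9.92083874e-01, -1.01043478e-03, -1.41807398e-04]), 'force': array([-0.25973056,  0.61817256, -0.19814832]), 'wrist_torque': array([0.0359931 , 0.01479192, 0.02183522]), 'gripper_force': 0.0, 'opening': 1.0043764685669274}
top {'fx': 578.8702138821891, 'fy': 578.8702138821891, 'cx': 323.5275117828318, 'cy': 246.43415793371318, 'dist': array([-0.13882628,  0.        ,  0.        ,  0.        ,  0.        ]), 'world_from_camera': array([[ 0.01314503, -0.98430526,  0.17598397,  0.30126866],
       [-0.999901  , -0.0120561 ,  0.00725549, -0.0048269 ],
       [-0.00501994, -0.17606192, -0.98436629,  1.43288179],
       [ 
[... 352 characters left out ...]
71389,  0.55784018, -0.75653159],
       [ 0.00151113, -0.8165569 , -0.57726298,  0.85601417],
       [ 0.        ,  0.        ,  0.        ,  1.        ]])}
{'fx': 382.28699369292104, 'fy': 382.28699369292104, 'cx': 323.53140275524123, 'cy': 236.20309919908578, 'dist': array([-0.06317074,  0.        ,  0.        ,  0.        ,  0.        ]), 'T_tool_cam': array([[ 6.37302277e-04, -9.64405490e-01, -2.64427011e-01,
         6.58955653e-02],
       [ 9.99999673e-01,  4.82893474e-04,  6.48938815e-04,
         1.64476343e-03],
       [-4.98150078e-04, -2.64427338e-01,  9.64405483e-01,
        -1.25935972e-01],
       [ 0.00000000e+00,  0.00000000e+00,  0.00000000e+00,
         1.00000000e+00]])}
```

View pics/top0.png

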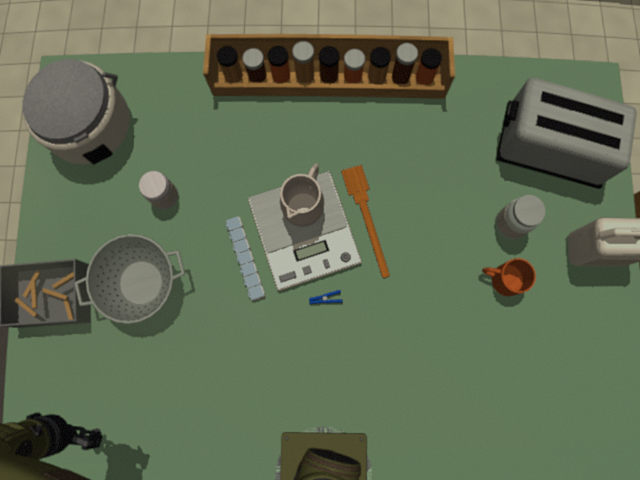

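View pics/side0.png

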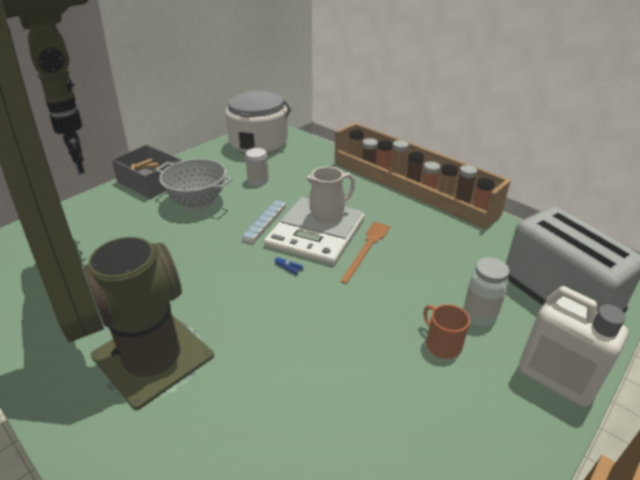

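The top view shows the scale at about (305,230), with keys TARE (288,276), UNITS (307,270), LIGHT (326,264) and ON (346,257). The side view agrees. The clip lies at (326,298), just in front of the scale. Next I'll measure the keys.

```bash
cat > h.py <<'E'
import cv2, numpy as np
from station import *
from scipy.spatial.transform import Rotation as R
def cast(uv,m,T,z):
    K=np.array([[m['fx'],0,m['cx']],[0,m['fy'],m['cy']],[0,0,1]])
    p=cv2.undistortPoints(np.float64(uv).reshape(-1,1,2),K,m['dist'])[:,0]
    d=np.c_[p,np.ones(len(p))]@T[:3,:3].T
    return T[:3,3]+d*((z-T[2,3])/d[:,2])[:,None]
def fit(P):  # rows: ON,LIGHT,UNITS,TARE -> scale origin,yaw
    L=np.array([[-.1,-.075],[-.1,-.025],[-.1,.025],[-.1,.075]])
    pc,lc=P[:,:2].mean(0),L.mean(0)
    a=(L-lc);b=P[:,:2]-pc
    y=np.arctan2((a[:,0]*b[:,1]-a[:,1]*b[:,0]).sum(),(a*b).sum())
    r=np.array([[np.cos(y),-np.sin(y)],[np.sin(y),np.cos(y)]])
    Q=(L-lc)@r.T+pc
    return pc-r@lc,y,Q,np.linalg.norm(Q-P[:,:2],axis=1)
E
python3 - <<'E'
from h import *
im=cv2.imread("pics/top0.png");m=camera_model("top")
g=cv2.cvtColor(im,cv2.COLOR_BGR2GRAY)
k=cv2.inRange(g,0,150);c=[]
seeds=[(346,257),(326,264),(307,270),(288,276)]
for s in seeds:
    w=np.zeros_like(k);cv2.circle(w,s,11,255,-1)
    n,l,st,ce=cv2.connectedComponentsWithStats(k&w)
    best=min(range(1,n),key=lambda i:np.hypot(*(ce[i]-s))-(st[i,4]>8)*20)
    c.append(ce[best]);print(s,ce[best],st[best])
P=cast(c,m,m['world_from_camera'],.033);print(P.round(4));print(fit(P))
print(np.linalg.norm(np.diff(P,axis=0),axis=1))
cv2.imwrite("pics/c.png",cv2.resize(im[160:310,220:400],None,fx=4,fy=4,interpolation=2))
E
```

```text
(346, 257) [345.13043478 256.94565217] [340 252  11  11  92]
(326, 264) [325.96226415 263.41509434] [323 259   7  10  53]
(307, 270) [306.58333333 269.72222222] [302 265  10  10  72]
(288, 276) [287.25757576 276.48484848] [279 271  18  12 132]
[[ 0.526  -0.0478  0.033 ]
 [ 0.5095 -0.001   0.033 ]
 [ 0.4933  0.0461  0.033 ]
 [ 0.4761  0.0929  0.033 ]]
(array([0.59548016, 0.05592992]), np.float64(0.3402905458025114), array([[ 0.52624646, -0.04814551],
       [ 0.50955841, -0.00101262],
       [ 0.49287036,  0.04612027],
       [ 0.47618232,  0.09325315]]), array([0.00044507, 0.00010607, 0.00043524, 0.00037151]))
[0.04959429 0.04978482 0.04989507]
```

View pics/c.png

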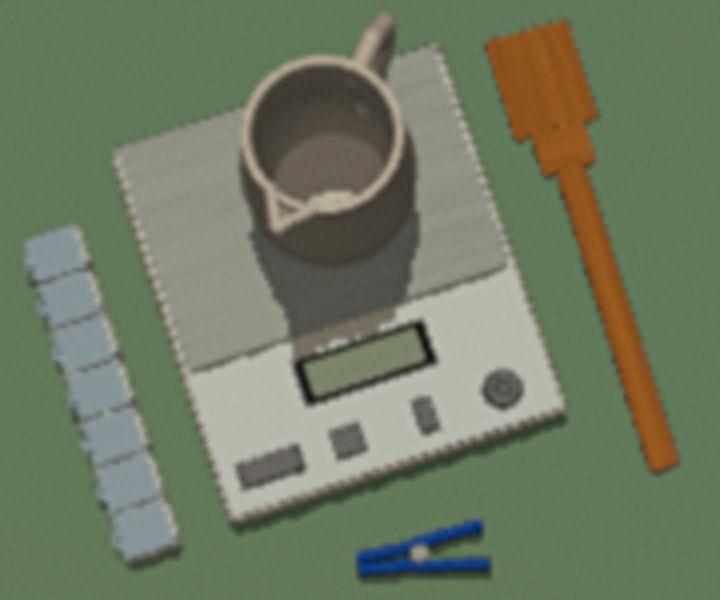

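Crop: the key row is clear, and its fitted spacing of 49.6–49.9 mm matches the given 50 mm. The scale yaw is 0.34 rad, and the jug's lip points toward the keys. Now I'll close the fingers and fly at z = 0.25 to a point over ON.

Call:
servo_tool(
  plan="-0.14 -0.117 0 0;-0.14 -0.117 0 0;-0.14 -0.117 0 0;-0.14 -0.117 0 0;-0.14 -0.117 0 0",
  hand=0,
  newtons=40,
)

```text
time: 0.72
ee_pos: [0.2643, 0.3218, 0.248]
tcp_rot: [0.125, 0.992, -0.0, -0.0]
force: [1.7, 1.0, 0.5]
opening: -0.001
gripper_force: 0.0
```

Call:
servo_tool(
  plan="-0.14 -0.117 0 0;-0.14 -0.117 0 0;-0.14 -0.117 0 0;-0.14 -0.117 0 0;-0.14 -0.117 0 0",
)

```text
time: 1.35
ee_pos: [0.3973, 0.1366, 0.2481]
tcp_rot: [0.126, 0.992, -0.0, -0.0]
force: [1.2, 1.3, 0.2]
opening: 0.002
gripper_force: 0.0
```

Call:
servo_tool(
  plan="-0.1 -0.117 0 0;-0.1 -0.117 0 0;-0.1 -0.117 0 0;-0.1 -0.117 0 0;-0.1 -0.117 0 0",
)

```text
time: 1.98
ee_pos: [0.4816, -0.036, 0.2479]
tcp_rot: [0.126, 0.992, 0.0, -0.0]
force: [-0.3, 0.6, -0.7]
opening: -0.004
gripper_force: 0.0
```

Call:
servo_tool(
  plan="0 0 0 -0.1;0 0 0 -0.1;0 0 0 -0.1;0 0 0 -0.077;0 0 0 0",
)

```text
time: 2.6
ee_pos: [0.4812, -0.0348, 0.2479]
tcp_rot: [-0.169, 0.986, 0.0, -0.0]
force: [0.1, -0.7, 0.0]
opening: -0.001
gripper_force: 0.0
```

```bash
python3 - <<'E'
from h import *
s=get_state();im=get_image("wrist")[:,:,::-1];m=camera_model("wrist")
cv2.imwrite("pics/w1.png",im)
T=np.eye(4);T[:3,:3]=R.from_quat(s['tcp_rot']).as_matrix();T[:3,3]=s['ee_pos'];T=T@m['T_tool_cam']
print(s['ee_pos'],s['tcp_rot'],s['joint_positions'])
K=np.array([[m['fx'],0,m['cx']],[0,m['fy'],m['cy']],[0,0,1]]);Ti=np.linalg.inv(T)
P=np.array([[.526,-.048,.033],[.5096,-.001,.033],[.4929,.0461,.033],[.4762,.0933,.033]])
print(cv2.projectPoints(P,cv2.Rodrigues(Ti[:3,:3])[0],Ti[:3,3],K,m['dist'])[0][:,0])
t=camera_model("top");print("lip",cast([(291,216)],t,t['world_from_camera'],.179))
E
```

```text
[ 0.48117287 -0.03481292  0.24792193] [-1.68669304e-01  9.85672579e-01  1.07534450e-04 -4.69774189e-04] [-7.22141856e-02  1.88207375e-01 -2.34842240e-01  1.14871043e+00
 -1.60607735e-05 -4.11173167e-01]
[[293.00353378 246.21382524]
 [346.43818135 246.40397424]
 [399.8998827  246.3124176 ]
 [452.88138347 246.2299948 ]]
lip [[0.59330001 0.07765129 0.179     ]]
```

View pics/w1.png

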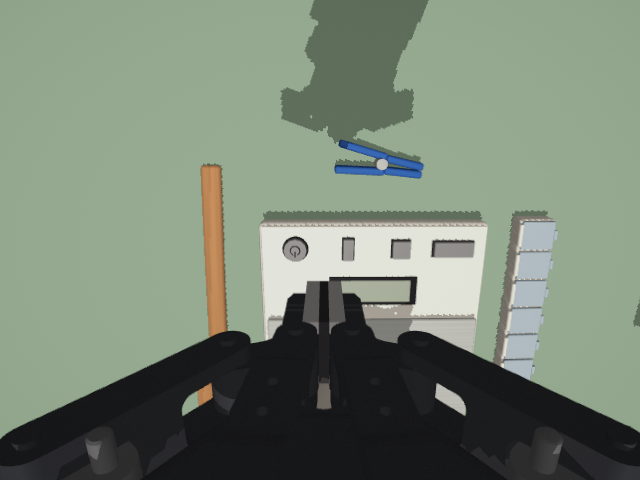

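The wrist view shows ON at (295,249), light (348,249), UNITS (401,249) and TARE (453,248). These are within 2–3 px (~2 mm) of the prediction, so I'll use the average of the two views. Moving over ON, then down.

Call:
servo_tool(
  plan="-0.08 -0.054 0 0;-0.077 -0.054 0 0;0 0 0.1 0;0 0 0.2 0;0 0 0.2 0",
)

```text
time: 3.28
ee_pos: [0.528, -0.0472, 0.1223]
tcp_rot: [-0.168, 0.986, -0.0, 0.001]
force: [0.2, -0.3, -0.0]
opening: 0.001
gripper_force: 0.0
```

Call:
servo_tool(
  plan="0 0 0.15 0;0 0 0.08 0;0 0 0 0;0 0 0 0;0 0 0 0",
)

```text
time: 3.9
ee_pos: [0.5287, -0.0473, 0.0671]
tcp_rot: [-0.169, 0.986, -0.0, 0.001]
force: [0.5, -0.0, 0.1]
opening: -0.0
gripper_force: 0.0
```

Call:
servo_tool(
  plan="0.006 0 0.02 0;0 0 0.02 0;0 0 0.02 0;0 0 0.01 0;0 0 0 0",
)

```text
time: 4.53
ee_pos: [0.526, -0.0477, 0.0483]
tcp_rot: [-0.169, 0.986, 0.0, -0.0]
force: [-2.1, -0.4, 2.8]
opening: 0.003
gripper_force: 1.7
```

Call:
servo_tool(
  plan="0 0 0.006 0;0 0 0.005 0;0 0 0.003 0;0 0 0 0;0 0 0 0",
)

```text
time: 5.15
ee_pos: [0.526, -0.0477, 0.0464]
tcp_rot: [-0.169, 0.986, -0.0, 0.0]
force: [-4.8, 1.1, 15.4]
opening: -0.001
gripper_force: 7.8
```

15 N at full depth, so ON is bottomed. Lifting and shifting 100 mm along the row to UNITS.

Call:
servo_tool(
  plan="0 0 -0.04 0;0 0 -0.1 0;0 0 0 0;0 0.1 0 0;0 0.1 0 0",
)

```text
time: 5.78
ee_pos: [0.5089, -0.0002, 0.0789]
tcp_rot: [-0.169, 0.986, 0.0, -0.0]
force: [0.4, 1.2, 0.5]
opening: 0.0
gripper_force: 0.0
```

Call:
servo_tool(
  plan="0 0.1 0 0;0 0.1 0 0;0 0 0 0;0 0 0 0;0 0 0 0",
)

```text
time: 6.4
ee_pos: [0.4931, 0.0459, 0.0796]
tcp_rot: [-0.169, 0.986, -0.0, 0.0]
force: [0.8, -0.4, -0.5]
opening: 0.003
gripper_force: 0.0
```

Call:
servo_tool(
  plan="0 0.003 0.05 0;0 0 0.04 0;0 0 0.02 0;0 0 0.01 0;0 0 0 0",
)

```text
time: 7.02
ee_pos: [0.4918, 0.0471, 0.0497]
tcp_rot: [-0.169, 0.986, -0.0, -0.001]
force: [-2.1, -1.2, 1.5]
opening: 0.001
gripper_force: 1.1
```

Call:
servo_tool(
  plan="0 0 0.006 0;0 0 0.006 0;0 0 0.006 0;0 0 0.002 0;0 0 0 0",
)

```text
time: 7.65
ee_pos: [0.4923, 0.0473, 0.0463]
tcp_rot: [-0.169, 0.986, -0.0, 0.0]
force: [-5.8, -0.7, 17.3]
opening: 0.001
gripper_force: 8.5
```

UNITS is fully down. Lifting, and on 50 mm to TARE.

Call:
servo_tool(
  plan="0 0 -0.04 0;0 0 -0.1 0;0 0 0 0;0 0.1 0 0;0 0.1 0 0",
)

```text
time: 8.28
ee_pos: [0.4758, 0.0949, 0.0791]
tcp_rot: [-0.169, 0.986, 0.0, 0.0]
force: [0.3, -0.7, -0.1]
opening: -0.001
gripper_force: 0.0
```

```bash
python3 - <<'E'
from h import *
print(get_state()['ee_pos'])
cv2.imwrite("pics/w2.png",get_image("wrist")[:,:,::-1])
E
```

```text
[0.47584253 0.09487918 0.07914867]
```

View pics/w2.png

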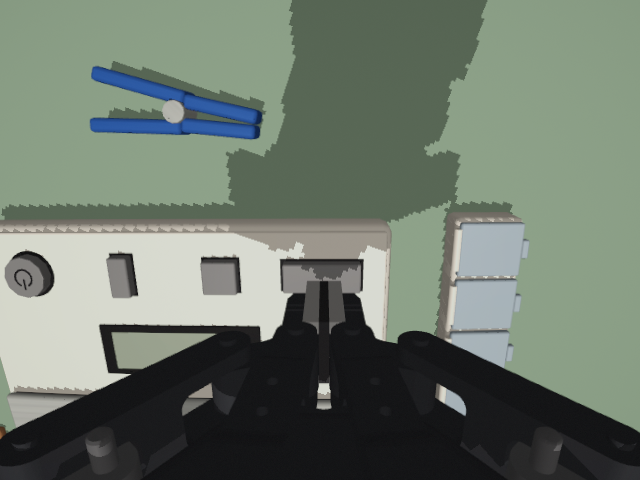

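The wrist view shows TARE at (321,275), laterally centred under the tips at (323,283). The scale is undisturbed and the other keys are up. Pressing TARE.

Call:
servo_tool(
  plan="0 0 0.05 0;0 0 0.04 0;0 0 0.02 0;0 0 0.01 0;0 0 0 0",
)

```text
time: 8.95
ee_pos: [0.4753, 0.0938, 0.0497]
tcp_rot: [-0.169, 0.986, -0.0, -0.001]
force: [-2.8, -0.8, 2.2]
opening: -0.001
gripper_force: 1.1
```

Call:
servo_tool(
  plan="0 0 0.006 0;0 0 0.006 0;0 0 0.005 0;0 0 0.002 0;0 0 0 0",
)

```text
time: 9.57
ee_pos: [0.4758, 0.0941, 0.0464]
tcp_rot: [-0.169, 0.986, -0.0, 0.0]
force: [-4.6, -3.0, 15.2]
opening: 0.002
gripper_force: 7.5
```

TARE is fully down. Retreating up and toward the base, clear of the view.

Call:
servo_tool(
  plan="0 0 -0.04 0;0 0 -0.15 0;0 0 -0.2 0;0 0 -0.2 0;0 0 -0.2 0",
)

```text
time: 10.2
ee_pos: [0.4762, 0.095, 0.2444]
tcp_rot: [-0.17, 0.986, 0.0, 0.001]
force: [1.3, -0.9, -0.9]
opening: -0.003
gripper_force: 0.0
```

Call:
servo_tool(
  plan="0.1 0.2 0 0;0.1 0.2 0 0;0 0.2 0 0;0 0 0 0;0 0 0 0",
)

```text
time: 10.82
ee_pos: [0.3788, 0.2193, 0.2426]
tcp_rot: [-0.17, 0.985, 0.0, 0.0]
force: [0.2, 0.6, 0.1]
opening: -0.0
gripper_force: 0.0
```

```bash
python3 - <<'E'
from h import *
s=get_state();print(s['ee_pos'],s['force'],abs(s['dq']).max())
cv2.imwrite("pics/t2.png",get_image("top")[:,:,::-1])
E
```

```text
[0.37881361 0.21931458 0.24260758] [0.20133238 0.61912186 0.116823  ] 0.030301932426246715
```

View pics/t2.png

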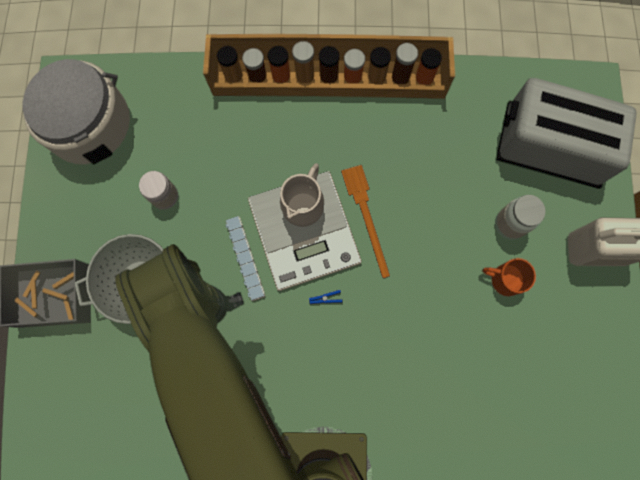

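The top view shows the scale (keys still at (288,276) to (346,257)), the jug (302,198) and all the visible items where they began. The arm partly covers the colander at about (150,285) but is well above it.

```bash
python3 -c "
from station import *
print(close_job())"
```

```text
the job is handed in; nothing more can be done
None
```

I pressed ON, UNITS and TARE in that order, each fully down at 15–17 N and released before the next; the last top view shows the scale, jug and other items where they began (the arm partly hid the colander), and the job is handed in (no verdict was returned).

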